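# Pack the stationery box in layers

### The arm

A 6-joint arm with a two-finger parallel gripper is mounted at the origin on the work surface; the furniture and walls round the work are solid. World frame = base frame: x ahead of the robot, y to its left, z up, the work surface at z = 0. Lengths are in m, angles in rad, forces in N, time in s.
With the tool pointing down it reaches from about 0.4 to 0.925 m from the base axis. Payload 12.5 kg.
Tool frame: the origin (TCP) lies midway between the tips of the shut fingers; the grasp point (between the pads) lies 19 mm behind it; z points along the fingers, y is the line along which they close (so a half turn about z gives the same grasp; the last joint's range is limited). The gripper opens to 95 mm and grips with 3 to 60 N. Pads are 20 mm wide; open, the fingers measure 119 mm over their backs; the gripper's body (75 mm by 180 mm) begins 59 mm behind the grasp point.
Start: joints at [-0.106, 0.491, 1.559, -0, 1.092, -0.106], TCP at [0.625, 0, 0.215] pointing down, gripper open.
Joint ranges: [-3.1, 3.1], [-0.84, 2.19], [0.05, 2.79], [-1.13, 4.28], [0.06, 2.93], [-2.69, 2.69]. Speed limits (rad/s): [2.22, 2.22, 2.79, 3.14, 3.14, 3.14].

### API

Orientations are given as a 3x3 rotation matrix whose columns are the frame's x, y, z axes.
In Python, from station import sense, cams, job gives the robot as it stands.
- The arm moves only by the tool arm_command, never from a script. Its argument "steps" is one flat list of numbers, 7 for each row, row after row: the shift along the world's x, y, z in units of 0.04 m (1.0 is 0.04 m), then the turn, a rotation vector about the world's x, y, z in units of 0.15 rad (1.0 is 0.15 rad), then the closure, from -1 (fully open) to 1 (shut), so that 0 is half open. In form: [dx, dy, dz, ax, ay, az, hand, dx, dy, dz, ax, ay, az, hand, ...]. A call has 1 to 12 rows; each row shifts and turns the commanded pose from where the row before left it; what a row does not reach is not made up. A row lasts 1/10 s, in which the tool goes at most 50 mm and 8.59 degrees, less where a joint would pass 70% of its speed; a pose out of reach is approached as far as the arm can. A call with a number of a shift or a turn outside -1 to 1 is refused whole. A call with a gripper value outside its range is refused whole. The fingers move at their own pace and stop on an object; "squeeze" is the grip in N (left out, the last holds). Time passes only in rows, so rows that do not move let the fingers close. It gives the time, the measured TCP pose, the force, the opening and the grip force at its end, in the units of the state.
- sense(): the state, without advancing time (a new reading comes with each control period).
- cams.capture(name): name is "scene" or "side" or "wrist"; returns a dict with "img" (384x512x3 uint8, red, green, blue), "depth" (384x512 float32, m along the optical axis (not along the pixel's ray), 0 where there is no reading), "camera_matrix" (3x3 intrinsics, pixels), "dist" ([k1, k2, p1, p2, k3] as OpenCV has them; the pictures are not rectified), "R" (3x3) and "t" (3): a world point X has camera coordinates R X + t; the wrist camera has in their place "hand_eye" (4x4, takes a point from camera to tool coordinates, whose origin is the TCP and whose axes are the flange's). Camera axes: x right, y down, z forward; pixel columns grow to the right and rows downward; lengths in m; the calibration is good to about 2 mm. A picture is of the moment at which its call begins: read the wrist's pose just before it.
- job.sign_off(): hands the job in; it is judged then, once.
The state is a dict: "clock": time; "q": joint angles; "joint_velocities": joint speeds; "joint_efforts": joint torques, N m; "position": TCP position; "tool_rot": TCP orientation; "force": force on the tool from outside, world axes, zero at the start; "moment": the same for the moment, N m; "opening": finger opening in m; "finger_force": force on a finger pad.
Only numpy, scipy, OpenCV 4.12 (cv2) and the standard library are available. Lean on these libraries where they do the work, as an engineer would, in place of code of your own. Each camera call takes 0.05 s, during which the arm holds its last target. There are 200 camera calls.

### The job

Pack the open wooden stationery box: lay the red box of staples flat in the long bay on its floor and the pink eraser flat in the short bay, then fit the lift-out tray over them so that it sits level on its corner posts, lay the USB stick flat in the tray, and last put the lid on so that it closes the box all round. Leave the white correction-fluid bottle standing where it is.

Things in the scene. Friction and masses are not known exactly. Their poses are not given: they have to be found in the camera images.
- box: Open light wooden box, fixed, 102 (x) x 164 (y) x 60 mm high; inside 92 x 154 mm, floor at z = 5 mm. Origin: centre of its underside. A low partition along x (y = 7 to 11 mm, top z = 20 mm) parts the long bay (y = -77 to 7, centre -35 mm) from the short bay (y = 11 to 77, centre 44 mm). Dark 14 mm posts in the inner corners, tops at z = 30 mm, carry the tray. Yaw within 0.25 rad of 0.
- tray: Loose wooden tray, grey lining: floor 80 (x) x 142 (y) x 3 mm, sides sloping out to 87 x 149 mm at z = 18 mm. A middle wall along its x, 8 mm thick, top z = 22 mm, is the grip and leaves two compartments 74 (x) x 64 (y) mm, centres y = +-36 mm. Origin: centre of its underside. Seated, either way round, its origin is 30 mm above the box's, long sides parallel; 2.5 mm play each side.
- lid: Loose wooden lift-off lid: board 104 (x) x 166 (y) mm, top at z = 11 mm, on a stepped plug 87 x 149 mm (lowest 83 x 145 mm), 5 mm deep, that drops inside the box walls with 2.5 mm play each side. Dark bar grip on top, 14 (x) x 70 (y) mm, up to z = 31 mm. Origin: centre of the plug's underside; closed, either way round, it is 55 mm above the box's origin, long sides parallel.
- staple_box: Red cardboard box of staples, 66 (x) x 40 (y) x 22 mm high, about 70 g, loose. Origin: centre of its underside.
- pink_eraser: Pink rubber eraser, 48 (x) x 22 (y) x 12 mm high, about 20 g, loose. Origin: centre of its underside.
- usb_stick: Red USB stick with a metal plug, 52 (x) x 18 (y) x 8 mm high, about 12 g, loose; body 40 mm long from x = -14 to +26 mm, narrower plug at its -x end. Origin: centre of its underside.
- fluid_bottle: White correction-fluid bottle, 35 mm in diameter, 66 mm high, standing loose among the things; a bystander. Origin: centre of its underside.
Things that resemble listed ones, but are neither listed nor needed, are in the scene too. What is shaped like the staple_box but blue or turquoise is not meant.

How it is judged:
On the way, in this order (a step that is already met when the one before it is completed fails the run):
1. the staples lie flat in the long bay and the eraser flat in the short bay, both let go (x of staple_box in the frame of box between -0.036 and 0.036 m and y of staple_box in the frame of box between -0.06 and -0.01 m and z of staple_box in the frame of box between 0.002 and 0.01 m and angle between each of staple_box, pink_eraser's own z axis and vertical below 0.12 rad and x of pink_eraser in the frame of box between -0.036 and 0.036 m and y of pink_eraser in the frame of box between 0.019 and 0.069 m and z of pink_eraser in the frame of box between 0.002 and 0.01 m and linear speed of each of staple_box, pink_eraser below 0.02 m/s and contact force between the fingers and staple_box below 0.05 N and contact force between the fingers and pink_eraser below 0.05 N), for 0.2 s.
2. the tray sits level on the corner posts above them, let go (z of tray in the frame of box between 0.028 and 0.035 m and horizontal distance between tray and box below 0.008 m and angle between the x axis of tray and the x axis of box, either way round below 0.09 rad and angle between tray's own z axis and vertical below 0.04 rad and x of staple_box in the frame of box between -0.036 and 0.036 m and y of staple_box in the frame of box between -0.06 and -0.01 m and z of staple_box in the frame of box between 0.002 and 0.01 m and angle between each of staple_box, pink_eraser's own z axis and vertical below 0.12 rad and x of pink_eraser in the frame of box between -0.036 and 0.036 m and y of pink_eraser in the frame of box between 0.019 and 0.069 m and z of pink_eraser in the frame of box between 0.002 and 0.01 m and linear speed of tray below 0.02 m/s and contact force between the fingers and tray below 0.05 N), for 0.2 s.
3. the USB stick lies flat in the seated tray, let go (x of usb_stick in the frame of tray between -0.037 and 0.037 m and y of usb_stick in the frame of tray between -0.07 and 0.07 m and z of usb_stick in the frame of tray between 0 and 0.007 m and angle between usb_stick's own z axis and vertical below 0.15 rad and z of tray in the frame of box between 0.028 and 0.035 m and horizontal distance between tray and box below 0.008 m and angle between the x axis of tray and the x axis of box, either way round below 0.09 rad and angle between tray's own z axis and vertical below 0.04 rad and linear speed of usb_stick below 0.02 m/s and contact force between the fingers and usb_stick below 0.05 N), for 0.2 s.
At the end, for the whole second after the job is handed in: Staples flat on the long bay's floor, eraser on the short bay's (within 0.12 rad); tray on the posts (28-35 mm over the box origin, 8 mm sideways, 0.04 rad); USB stick flat in the tray (0.15 rad); lid on the rim (52-58.5 mm up, 8 mm sideways, 0.04 rad); all at rest (x of staple_box in the frame of box between -0.036 and 0.036 m and y of staple_box in the frame of box between -0.06 and -0.01 m and z of staple_box in the frame of box between 0.002 and 0.01 m and angle between each of staple_box, pink_eraser's own z axis and vertical below 0.12 rad and x of pink_eraser in the frame of box between -0.036 and 0.036 m and y of pink_eraser in the frame of box between 0.019 and 0.069 m and z of pink_eraser in the frame of box between 0.002 and 0.01 m and z of tray in the frame of box between 0.028 and 0.035 m and horizontal distance between each of tray, lid and box below 0.008 m and angle between the x axis of each of tray, lid and the x axis of box, either way round below 0.09 rad and angle between each of tray, lid's own z axis and vertical below 0.04 rad and x of usb_stick in the frame of tray between -0.037 and 0.037 m and y of usb_stick in the frame of tray between -0.07 and 0.07 m and z of usb_stick in the frame of tray between 0 and 0.007 m and angle between usb_stick's own z axis and vertical below 0.15 rad and z of lid in the frame of box between 0.052 and 0.0585 m and linear speed of each of staple_box, pink_eraser, tray, usb_stick, lid below 0.02 m/s); the robot touches nothing.
It fails at once if the correction-fluid bottle is knocked or moved by more than 20 mm (distance of fluid_bottle from where it was at the start of the episode above 0.02 m or angle between fluid_bottle's own z axis and vertical above 0.4 rad).
It also fails if it takes over 144 s, if anything falls off the work surface, if the arm or the gripper's body presses on something with over 40 N, if the wrist force passes 120 N, or if a joint passes its speed limit or range.

## Working session

There is one attempt and no reset: what is moved stays moved. The work goes in short steps, Python scripts to look and compute and a tool call to move; the robot and the scene stay as the last step left them, time stands still between calls to the robot, and variables do not carry over. Pictures are saved under pics/ and viewed, at most 14 in all, crops included, and the job is handed in when it is done.

Besides the shell and the picture viewer there is one more tool, called after "Emit:" in YAML: its name, and indented under it one key for each argument. arm_command: Moves the arm, as the interface text tells. Shifts and turns lie within -1 to 1; 1 stands for 0.04 m of shift or 0.15 rad of turn. Its arguments: {"type":"object","properties":{"steps":{"type":"array","items":{"type":"number","minimum":-1,"maximum":1}},"squeeze":{"type":"number"}},"required":["steps"]}

```bash
mkdir -p pics; ls; cat > h.py <<'E'
import numpy as np, cv2
from station import sense, cams, job
def cap(n):
    s=sense(); c=cams.capture(n)
    if n=="wrist":
        H=np.array(c["hand_eye"]); Rt=np.array(s["tool_rot"]); p=np.array(s["position"])
        Rc=Rt@H[:3,:3]; tc=Rt@H[:3,3]+p   # cam->world
        c["Rc"],c["tc"]=Rc,tc
    else:
        R=np.array(c["R"]); t=np.array(c["t"]); c["Rc"]=R.T; c["tc"]=-R.T@t
    return c
def save(c,f): cv2.imwrite("pics/"+f,cv2.cvtColor(c["img"],cv2.COLOR_RGB2BGR))
def rays(c,px):
    u=cv2.undistortPoints(np.array(px,float).reshape(-1,1,2),np.array(c["camera_matrix"]),np.array(c["dist"])).reshape(-1,2)
    return np.c_[u,np.ones(len(u))]
def plane(c,px,z):
    d=rays(c,px)@c["Rc"].T
    return c["tc"]+d*((z-c["tc"][2])/d[:,2])[:,None]
def cloud(c):
    h,w=c["depth"].shape; v,u=np.mgrid[:h,:w]
    r=rays(c,np.c_[u.ravel(),v.ravel()])*c["depth"].reshape(-1,1)
    return (r@c["Rc"].T+c["tc"]).reshape(h,w,3)
E
python3 - <<'E'
from h import *
for n in("scene","side","wrist"):
    c=cap(n); save(c,n+"0.png"); print(n,c["tc"].round(3),c["Rc"][:,2].round(2), c["camera_matrix"][0][0])
E
```

```text
pics
scene [ 0.098 -0.499  0.774] [ 0.29  0.6  -0.75] 414.3043297338405
side [0.282 0.802 0.685] [ 0.1  -0.75 -0.66] 369.095929666106
wrist [0.626 0.067 0.384] [-0.   -0.24 -0.97] 274.5524784465065
```

View pics/scene0.png

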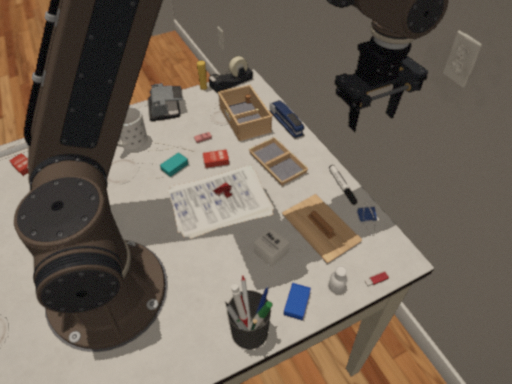

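View pics/side0.png

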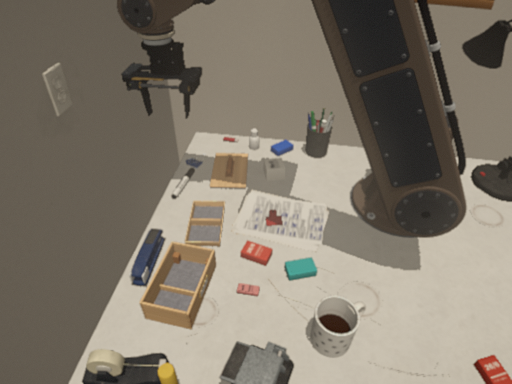

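View pics/wrist0.png

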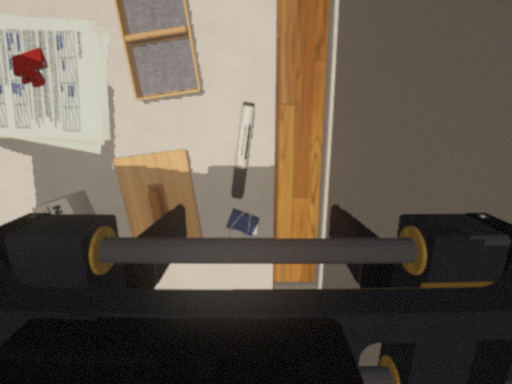

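Scene view: box (245,112), tray (278,162), lid (321,228), bottle (339,280). Candidates: staples – red (216,158), red (20,163), teal (174,163), blue (297,300); eraser – pink (203,137); USB – red (376,279), navy (367,214), red thing on paper (224,188). I'd choose (216,158), (203,137) and (376,279). I'll check in a crop and measure.

```bash
python3 - <<'E'
from h import *
c=cap("scene"); P=cloud(c); s=cap("side"); Q=cloud(s)
for n,(u,v) in dict(box=(245,112),tray=(283,155),lid=(321,225),st=(216,158),st2=(20,163),er=(203,137),usb=(376,279),usb2=(367,214),clip=(224,188),bot=(339,275),block=(268,248)).items(): print(n,P[v,u].round(3))
for n,(u,v) in dict(st=(256,253),st2=(494,372),er=(248,290),usb=(231,140)).items(): print('side',n,Q[v,u].round(3))
I=c["img"];J=s["img"]
def z(I,u,v,r=24):
    u=min(max(u,r),512-r);v=min(max(v,r),384-r)
    return cv2.resize(I[v-r:v+r,u-r:u+r],(260,260),interpolation=cv2.INTER_CUBIC)
g=np.vstack([np.hstack([z(I,216,155),z(I,20,163),z(I,376,279)]),np.hstack([z(J,256,270),z(J,494,372),z(I,203,137)])])
save(dict(img=g),"crops.png")
E
```

```text
box [0.508 0.376 0.021]
tray [0.515 0.164 0.025]
lid [ 0.478 -0.073  0.028]
st [0.357 0.24  0.019]
st2 [-0.12   0.461  0.024]
er [0.361 0.341 0.011]
usb [ 0.514 -0.234  0.009]
usb2 [ 0.601 -0.086  0.01 ]
clip [0.332 0.132 0.021]
bot [ 0.426 -0.211  0.062]
block [ 0.339 -0.08   0.041]
side st [0.356 0.257 0.02 ]
side st2 [-0.115  0.47   0.022]
side er [0.358 0.353 0.012]
side usb [ 0.513 -0.224  0.003]
```

View pics/crops.png

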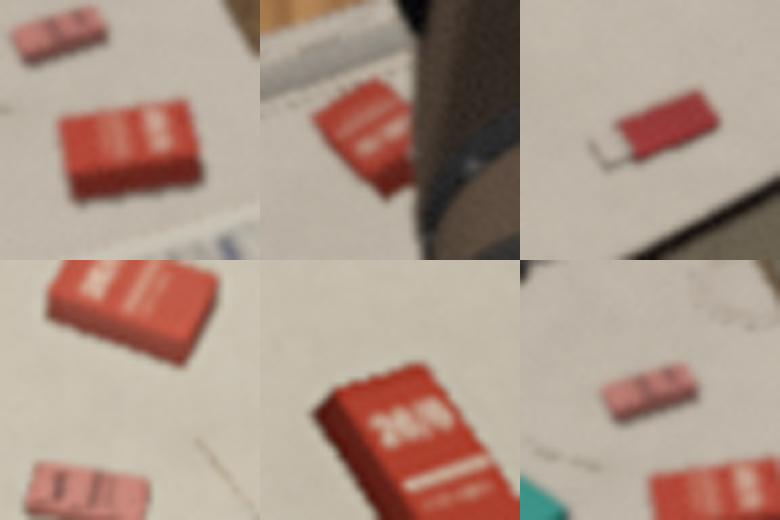

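The crops show two near-identical red boxes, the pink eraser, and the red USB stick with its plug. The two red boxes need comparing by size.

```bash
python3 - <<'E'
from h import *
for n in("side","scene"):
    c=cap(n); P=cloud(c); hsv=cv2.cvtColor(c["img"],cv2.COLOR_RGB2HSV)
    m=(((hsv[...,0]<8)|(hsv[...,0]>170))&(hsv[...,1]>90)&(hsv[...,2]>60)).astype(np.uint8)
    m=cv2.morphologyEx(m,cv2.MORPH_CLOSE,np.ones((3,3)))
    k,l,s,ct=cv2.connectedComponentsWithStats(m)
    for i in range(1,k):
        if s[i,4]<40: continue
        q=P[(l==i)&(c["depth"]>0)]; zt=np.percentile(q[:,2],90); top=q[q[:,2]>zt-0.004]
        r=cv2.minAreaRect((top[:,:2]*1000).astype(np.float32))
        print(n,ct[i].round(),s[i,4],"z",zt.round(4),"rect",np.round(r[0],1),np.round(r[1],1),round(r[2],1))
E
```

```text
side [273. 219.] 157 z 0.0218 rect [331.6 127.3] [25.2 31.1] 86.5
side [256. 253.] 456 z 0.0226 rect [356.4 249. ] [37.7 64.2] 76.9
side [248. 289.] 182 z 0.0122 rect [359.7 348.9] [19.1 44.4] 89.1
side [492. 371.] 631 z 0.0223 rect [-117.7  467. ] [41.8 55.9] 22.5
scene [203. 137.] 83 z 0.0143 rect [359.3 342.7] [18.6 41. ] 88.4
scene [216. 158.] 374 z 0.024 rect [356.9 243.6] [42.7 64.5] 73.5
scene [ 20. 164.] 262 z 0.0256 rect [-78.3 330.6] [ 40.8 355.3] 16.9
scene [224. 190.] 144 z 0.0249 rect [328.7 124.8] [26. 27.] 59.6
scene [379. 278.] 128 z 0.0106 rect [ 522.6 -233.3] [16.  38.1] 84.3
scene [245. 322.] 40 z 0.0505 rect [ 223.5 -203.7] [ 3.1 11.5] 77.3
```

I choose the red box at scene (216,158) (64 x 40 x 22 mm). The other one lies far behind the robot base. I'll move in to measure from near.

Emit:
arm_command:
  steps: [-0.4,0.7,0.15,0,0,0.95,-1,-0.4,0.7,0.15,0,0,0.95,-1,-0.4,0.7,0.15,0,0,0.95,-1,-0.4,0.7,0.15,0,0,0.95,-1,-0.4,0.7,0.15,0,0,0.95,-1,-0.4,0.7,0.15,0,0,0.95,-1,-0.4,0.7,0.15,0,0,0.95,-1,-0.4,0.7,0.15,0,0,0.95,-1,-0.4,0.7,0.15,0,0,0.95,-1,-0.4,0.7,0.15,0,0,0.95,-1,-0.4,0.7,0.15,0,0,0.95,-1,0,0,0,0,0,0,-1]

```text
clock: 1.55
position: [0.4476, 0.3105, 0.2815]
tool_rot: [[-1.0, -0.004, 0.001], [-0.004, 1.0, 0.001], [-0.001, 0.001, -1.0]]
force: [0.7, -1.4, -0.3]
opening: 0.0949
finger_force: 0.0
```

```bash
python3 - <<'E'
from h import *
s=sense(); print(s["position"],np.round(s["tool_rot"],3),np.round(s["q"],3),s["clock"])
c=cap("wrist"); save(c,"w1.png"); print(c["tc"],c["Rc"].round(2))
E
```

```text
[0.44755242 0.31051928 0.28151677] [[-1.    -0.004  0.001]
 [-0.004  1.     0.001]
 [-0.001  0.001 -1.   ]] [ 4.850e-01  3.110e-01  1.665e+00  1.000e-03  1.163e+00 -1.090e+00] 1.55
[0.38122954 0.30966524 0.45099358] [[-0.    0.97  0.24]
 [ 1.    0.    0.  ]
 [ 0.    0.24 -0.97]]
```

View pics/w1.png

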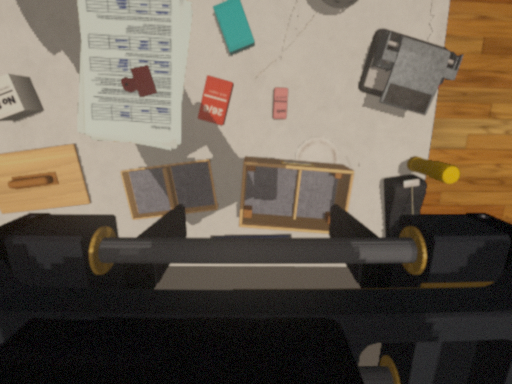

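Wrist view: staples (215,100), eraser (280,103), box centre (296,193) with long bay on the left, tray (170,188), lid bar (32,181). Now to fit rectangles.

```bash
cat >> h.py <<'E'
def rect(pts):
    r=cv2.minAreaRect((pts[:,:2]*1000).astype(np.float32)); b=cv2.boxPoints(r)
    e=b[1]-b[0]; f=b[2]-b[1]
    L=e if np.linalg.norm(e)>np.linalg.norm(f) else f
    return np.round(r[0],1), np.round(sorted([np.linalg.norm(e),np.linalg.norm(f)]),1), round(float((np.degrees(np.arctan2(L[1],L[0]))+90)%180-90),1)
def redmask(img,smin=90,vmin=60):
    hsv=cv2.cvtColor(img,cv2.COLOR_RGB2HSV)
    m=(((hsv[...,0]<8)|(hsv[...,0]>168))&(hsv[...,1]>smin)&(hsv[...,2]>vmin)).astype(np.uint8)
    return cv2.morphologyEx(m,cv2.MORPH_CLOSE,np.ones((5,5)))
E
python3 - <<'E'
from h import *
c=cap("wrist"); P=cloud(c); ok=c["depth"]>0
m=redmask(c["img"]); k,l,s,ct=cv2.connectedComponentsWithStats(m)
for i in range(1,k):
    if s[i,4]<60: continue
    q=P[(l==i)&ok]; zt=np.percentile(q[:,2],85); t=q[q[:,2]>zt-.004]
    # contour on plane z
    print("red",ct[i].round(),zt.round(4),rect(t))
v,u=np.mgrid[:384,:512]
def reg(u0,u1,v0,v1,z0,z1):
    mm=ok&(u>=u0)&(u<u1)&(v>=v0)&(v<v1)&(P[...,2]>z0)&(P[...,2]<z1); return P[mm]
b=reg(230,365,145,240,.053,.07); print("box rim",len(b),rect(b))
# x-min rim edge, y-min, y-max edges
t=reg(115,225,150,225,.012,.03); print("tray",len(t),rect(t), np.percentile(t[:,2],[50,95]))
t=reg(0,95,135,220,.025,.06); print("bar",len(t),rect(t))
t=reg(0,95,135,220,.006,.016); print("lid",len(t),rect(t))
np.savez("w1.npz",P=P,img=c["img"])
E
```

```text
red [140.  82.] 0.0237 (array([334.2, 125.3]), array([26.7, 38.3], dtype=float32), 30.9)
red [216.  99.] 0.0226 (array([358.7, 246.1]), array([40.1, 65.8], dtype=float32), -15.0)
red [280. 102.] 0.0128 (array([361.5, 344.9]), array([19.4, 44.9], dtype=float32), -2.2)
box rim 1172 (array([501.5, 367.3]), array([102.5, 162.9], dtype=float32), 85.6)
tray 873 (array([499.5, 166.5]), array([ 87. , 148.9], dtype=float32), -82.4) [0.01734504 0.02159691]
bar 310 (array([485.9, -63.7]), array([14. , 69.5], dtype=float32), -84.4)
lid 4844 (array([479.1, -47.2]), array([113.9, 204.3], dtype=float32), -82.3)
```

Emit:
arm_command:
  steps: [-0.37,-0.268,-0.9,0,0,-0.295,-1,-0.37,-0.268,-0.9,0,0,-0.295,-1,-0.37,-0.268,-0.9,0,0,-0.295,-1,-0.37,-0.268,-0.9,0,0,-0.295,-1,-0.37,-0.268,-0.9,0,0,-0.295,-1,-0.37,-0.268,-0.9,0,0,-0.295,-1,0,0,0,0,0,0,-1,0,0,0,0,0,0,-1]

```text
clock: 2.45
position: [0.3612, 0.2434, 0.0649]
tool_rot: [[-0.964, 0.267, -0.001], [0.267, 0.964, -0.0], [0.0, -0.0, -1.0]]
force: [0.1, -0.2, 0.6]
opening: 0.0948
finger_force: 0.0
```

Emit:
arm_command:
  steps: [-0.06,0.07,-0.76,0,0,0,-1,0,0,-0.76,0,0,0,-1,0,0,0,0,0,0,-1,0,0,0,0,0,0,0.6,0,0,0,0,0,0,0.6,0,0,0,0,0,0,0.6,0,0,0,0,0,0,0.6,0,0,0,0,0,0,0.6]
  squeeze: 15

```text
clock: 3.25
position: [0.3581, 0.2466, 0.0045]
tool_rot: [[-0.964, 0.266, 0.001], [0.266, 0.964, 0.001], [-0.001, 0.001, -1.0]]
force: [0.6, 0.1, -0.1]
opening: 0.0607
finger_force: 0.0
```

Emit:
arm_command:
  steps: [0,0,0,0,0,0,0.6,0,0,0,0,0,0,0.6,0,0,0,0,0,0,0.6,0,0,0,0,0,0,0.6,0,0,0,0,0,0,0.6,0,0,0.5,0,0,0,0.6,0,0,0.8,0,0,0,0.6,0,0,0.8,0,0,0,0.6,0,0,0.8,0,0,0,0.6]

```text
clock: 4.15
position: [0.3575, 0.2464, 0.1209]
tool_rot: [[-0.964, 0.266, -0.001], [0.266, 0.964, -0.0], [0.001, -0.0, -1.0]]
force: [0.1, 0.2, -1.0]
opening: 0.0397
finger_force: 15.0
```

Emit:
arm_command:
  steps: [0.705,0.43,0,0,0,0.26,0.6,0.705,0.43,0,0,0,0.26,0.6,0.705,0.43,0,0,0,0.26,0.6,0.705,0.43,0,0,0,0.26,0.6,0.705,0.43,0,0,0,0.26,0.6,0,0,-0.5,0,0,0,0.6,0,0,0,0,0,0,0.6,0,0,0,0,0,0,0.6]

```text
clock: 4.95
position: [0.4981, 0.3322, 0.0995]
tool_rot: [[-0.997, 0.074, -0.002], [0.074, 0.997, -0.001], [0.002, -0.001, -1.0]]
force: [0.1, 0.1, -0.9]
opening: 0.0398
finger_force: 15.0
```

Emit:
arm_command:
  steps: [0,0,-0.8,0,0,0,0.6,0,0,-0.8,0,0,0,0.6,0,0,-0.4,0,0,0,0.6,0,0,-0.2,0,0,0,0.6,0,0,-0.03,0,0,0,0.6,0,0,0,0,0,0,-0.05,0,0,0,0,0,0,-0.05,0,0,0,0,0,0,-0.05,0,0,0,0,0,0,-0.05]

```text
clock: 5.85
position: [0.4991, 0.3326, 0.0113]
tool_rot: [[-0.997, 0.074, 0.001], [0.074, 0.997, 0.001], [-0.001, 0.001, -1.0]]
force: [-0.5, 0.4, -0.3]
opening: 0.0498
finger_force: 0.0
```

Emit:
arm_command:
  steps: [0,0,0.9,0,0,0,-0.05,0,0,0.9,0,0,0,-0.05,0,0,0.9,0,0,0,-0.05,-0.7,0.06,0,0,0,0.05,-0.05,-0.7,0.06,0,0,0,0.05,-0.05,-0.7,0.06,0,0,0,0.05,-0.05,-0.7,0.06,0,0,0,0.05,-0.05,-0.64,0.06,-0.8,0,0,0.03,-0.05,0,0,-0.8,0,0,0,-0.05,0,0,0,0,0,0,-0.05,0,0,0,0,0,0,-0.05]

```text
clock: 6.95
position: [0.3616, 0.3446, 0.0551]
tool_rot: [[-0.999, 0.039, -0.0], [0.039, 0.999, -0.0], [0.0, -0.0, -1.0]]
force: [0.0, 0.1, -0.4]
opening: 0.0499
finger_force: 0.0
```

Emit:
arm_command:
  steps: [0,0.01,-0.7,0,0,0,-0.05,0,0,-0.6,0,0,0,-0.05,0,0,-0.02,0,0,0,-0.05,0,0,0,0,0,0,0.8,0,0,0,0,0,0,0.8,0,0,0,0,0,0,0.8,0,0,0,0,0,0,0.8,0,0,0,0,0,0,0.8,0,0,0,0,0,0,0.8,0,0,0,0,0,0,0.8,0,0,0.6,0,0,0,0.8,0,0,0.8,0,0,0,0.8]
  squeeze: 10

```text
clock: 8.15
position: [0.3607, 0.3445, 0.0578]
tool_rot: [[-0.999, 0.039, -0.002], [0.039, 0.999, -0.001], [0.002, -0.002, -1.0]]
force: [0.1, 0.8, -0.4]
opening: 0.0219
finger_force: 10.0
```

Emit:
arm_command:
  steps: [0,0,0.8,0,0,0,0.8,0,0,0.6,0,0,0,0.8,0.72,0.333,0,0,0,-0.05,0.8,0.72,0.333,0,0,0,-0.05,0.8,0.72,0.333,0,0,0,-0.05,0.8,0.72,0.333,0,0,0,-0.05,0.8,0.72,0.333,0,0,0,-0.05,0.8,0,0,-0.6,0,0,0,0.8,0,0,0,0,0,0,0.8,0,0,0,0,0,0,0.8]

```text
clock: 9.15
position: [0.5046, 0.4112, 0.0899]
tool_rot: [[-0.997, 0.077, -0.001], [0.077, 0.997, -0.001], [0.001, -0.001, -1.0]]
force: [0.3, -0.9, 0.0]
opening: 0.0219
finger_force: 10.0
```

Emit:
arm_command:
  steps: [0,0,-0.8,0,0,0,0.8,0,0,-0.8,0,0,0,0.8,0,0,-0.3,0,0,0,0.8,0,0,-0.13,0,0,0,0.8,0,0,0,0,0,0,0.25,0,0,0,0,0,0,0.25,0,0,0,0,0,0,0.25,0,0,0,0,0,0,0.25,0,0,0.7,0,0,0,0.25,0,0,0.8,0,0,0,0.25,0,0,0.8,0,0,0,0.25]

```text
clock: 10.25
position: [0.5051, 0.4114, 0.102]
tool_rot: [[-0.997, 0.077, -0.0], [0.077, 0.997, -0.0], [0.0, -0.0, -1.0]]
force: [0.5, -0.1, -0.1]
opening: 0.0356
finger_force: 0.0
```

Emit:
arm_command:
  steps: [0,-0.5,0.9,0,0,0,0,0,-0.8,0.8,0,0,0,-0.3,0,-0.8,0.8,0,0,0,-0.5,0,-0.8,0,0,0,0,-0.5,0,0,0,0,0,0,-0.5,0,0,0,0,0,0,-0.5]

```text
clock: 10.85
position: [0.5054, 0.2952, 0.2013]
tool_rot: [[-0.997, 0.078, 0.001], [0.078, 0.997, 0.001], [-0.001, 0.001, -1.0]]
force: [-0.4, 0.5, 0.5]
opening: 0.0707
finger_force: 0.0
```

```bash
python3 - <<'E'
from h import *
s=sense(); print(s["position"])
c=cap("wrist"); save(c,"w2.png"); P=cloud(c); ok=c["depth"]>0
bc=np.array([.5015,.3673]); a=np.radians(-4.4); R=np.array([[np.cos(a),-np.sin(a)],[np.sin(a),np.cos(a)]])
def inb(p): return ((np.array(p)/1000-bc)@R*1000).round(1)
m=redmask(c["img"]); k,l,st,ct=cv2.connectedComponentsWithStats(m)
for i in range(1,k):
    if st[i,4]<60: continue
    q=P[(l==i)&ok]; zt=np.percentile(q[:,2],85); r=rect(q[q[:,2]>zt-.004]); print(ct[i].round(),zt.round(4),np.ptp(np.percentile(q[:,2],[10,90])).round(4),r,inb(r[0]))
w=(P[...,2]>.053)&(P[...,2]<.07)&ok&(np.linalg.norm(P[...,:2]-bc,axis=2)<.12); print("rim",rect(P[w]))
w=(P[...,2]>.012)&(P[...,2]<.03)&ok&(np.linalg.norm(P[...,:2]-[.4995,.1665],axis=2)<.105)&(m==0); print("tray",rect(P[w]))
E
```

```text
[0.50539496 0.29520718 0.2012809 ]
[110.  35.] 0.0237 0.0118 (array([333.4, 123.3]), array([26.2, 40.5], dtype=float32), 8.0) [-148.9 -256.2]
[286. 161.] 0.0274 0.0023 (array([499.1, 332.9]), array([39.7, 66. ], dtype=float32), -3.7) [  0.2 -34.5]
[345. 160.] 0.0174 0.0038 (array([504.5, 411.2]), array([21.5, 45.4], dtype=float32), -4.2) [-0.4 44. ]
rim (array([502.4, 367.8]), array([100.6, 164.1], dtype=float32), 85.7)
tray (array([469.7, 162.1]), array([147.7, 149.7], dtype=float32), -82.4)
```

View pics/w2.png

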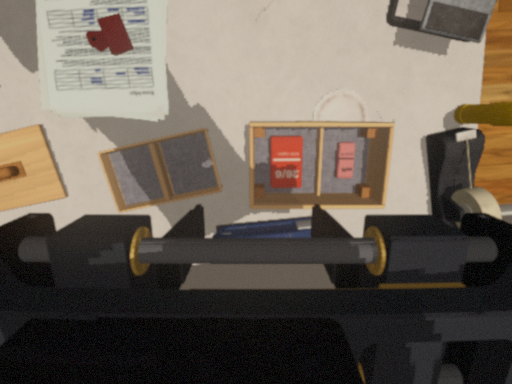

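Staples (286,161) and eraser (345,160) lie flat and central in their bays. Next the tray.

Emit:
arm_command:
  steps: [-0.03,-0.644,-0.7,0,0,0.282,-0.05,-0.03,-0.644,-0.7,0,0,0.282,-0.05,-0.03,-0.644,-0.7,0,0,0.282,-0.05,-0.03,-0.644,-0.7,0,0,0.282,-0.05,-0.03,-0.644,-0.7,0,0,0.282,-0.05,0,0,0,0,0,0,-0.05,0,0,0,0,0,0,-0.05]

```text
clock: 11.6
position: [0.4994, 0.1673, 0.0602]
tool_rot: [[-0.991, -0.133, -0.001], [-0.133, 0.991, 0.0], [0.001, 0.0, -1.0]]
force: [-0.2, -0.2, 0.9]
opening: 0.0502
finger_force: 0.0
```

```bash
python3 - <<'E'
from h import *
c=cap("wrist"); save(c,"w3.png"); P=cloud(c); ok=c["depth"]>0
w=(P[...,2]>.012)&(P[...,2]<.03)&ok&(abs(P[...,1]-.1665)<.09)&(abs(P[...,0]-.4995)<.06); print("tray",w.sum(),rect(P[w]))
E
```

```text
tray 2397 (array([494., 165.]), array([ 74.2, 148.7], dtype=float32), -82.8)
```

Emit:
arm_command:
  steps: [0,-0.02,-0.8,0,0,0,-0.05,0,0,-0.54,0,0,0,-0.05,0,0,0,0,0,0,0.95,0,0,0,0,0,0,0.95,0,0,0,0,0,0,0.95,0,0,0,0,0,0,0.95,0,0,0,0,0,0,0.95,0,0,0,0,0,0,0.95,0,0,0,0,0,0,0.95,0,0,0,0,0,0,0.95,0,0,0.3,0,0,0,0.95,0,0,0.6,0,0,0,0.95]
  squeeze: 35

```text
clock: 12.85
position: [0.4984, 0.1656, 0.0428]
tool_rot: [[-0.991, -0.134, -0.003], [-0.134, 0.991, -0.001], [0.003, -0.0, -1.0]]
force: [0.4, 0.6, -1.9]
opening: 0.007
finger_force: 35.0
```

Emit:
arm_command:
  steps: [0,0,0.6,0,0,0,0.95,0,0,0.6,0,0,0,0.95,0,0,0.6,0,0,0,0.95,0,0,0.6,0,0,0,0.95,0,0,0,0,0,0,0.95,0,0,0,0,0,0,0.95]

```text
clock: 13.45
position: [0.499, 0.1658, 0.1393]
tool_rot: [[-0.991, -0.134, 0.001], [-0.134, 0.991, 0.0], [-0.001, 0.0, -1.0]]
force: [-0.7, -0.0, -1.2]
opening: 0.0075
finger_force: 35.0
```

```bash
python3 - <<'E'
from h import *
s=sense(); p=s["position"]; R=np.array(s["tool_rot"]); print(p)
c=cap("wrist"); save(c,"w4.png"); P=cloud(c); ok=c["depth"]>0
T=(P-p)@R  # tool frame
w=ok&(abs(T[...,0])<.06)&(abs(T[...,1])<.09)&(T[...,2]<.01)&(T[...,2]>-.022)
t=T[w]; t=t[t[:,0]>-1]
print(w.sum(),rect(t), t[:,:2].min(0)*1000,t[:,:2].max(0)*1000)
# tilt of lining floor
f=T[ok&(abs(T[...,0])<.06)&(abs(T[...,1])<.09)&(T[...,2]<.015)&(T[...,2]>-.005)]
A=np.c_[f[:,:2],np.ones(len(f))]; print("floor plane",np.linalg.lstsq(A,f[:,2],rcond=None)[0],len(f))
rim=t[t[:,2]<-.007]; print("rim",rect(rim))
for nm in("scene","side"):
    c=cap(nm); P=cloud(c); T=(P-p)@R; ok=c["depth"]>0
    t=T[ok&(abs(T[...,0])<.06)&(abs(T[...,1])<.09)&(T[...,2]<.012)&(T[...,2]>-.014)]; print(nm,rect(t))
E
```

```text
[0.49902815 0.16582737 0.13928949]
16193 (array([-0.6, -0.4]), array([ 86.3, 149. ], dtype=float32), 90.0) [-43.7461409  -74.88587186] [42.54458892 74.07614426]
floor plane [ 0.0448861  -0.00149732  0.00326852] 11633
rim (array([-0.6, -0.4]), array([ 86.3, 149. ], dtype=float32), 90.0)
scene (array([ 1.2, -1. ]), array([ 88.5, 151.9], dtype=float32), 89.3)
side (array([0.8, 2.1]), array([ 86.8, 149.9], dtype=float32), -89.4)
```

View pics/w4.png

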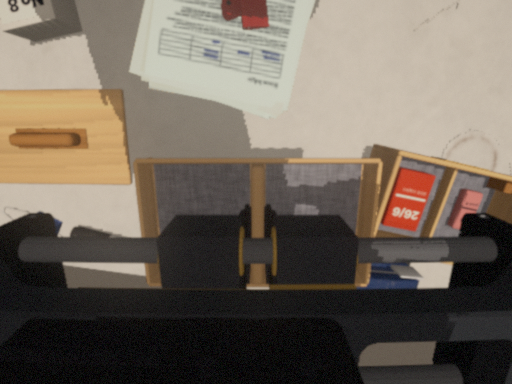

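Emit:
arm_command:
  steps: [0.01,0.7,0,0,0,-0.2,0.95,0.01,0.7,0,0,0,-0.2,0.95,0.01,0.7,0,0,0,-0.2,0.95,0.01,0.7,0,0,0,-0.2,0.95,0.01,0.7,0,0,0,-0.2,0.95,0.01,0.7,0,0,0,-0.2,0.95,0,0.85,0,0,0,-0.2,0.95,0,0,-0.6,0,0,0,0.95,0,0,-0.6,0,0,0,0.95,0,0,0,0,0,0,0.95,0,0,0,0,0,0,0.95]

```text
clock: 14.7
position: [0.5015, 0.3677, 0.0905]
tool_rot: [[-0.997, 0.075, -0.002], [0.075, 0.997, -0.001], [0.002, -0.001, -1.0]]
force: [0.7, 0.6, -0.9]
opening: 0.0077
finger_force: 35.0
```

```bash
python3 - <<'E'
from h import *
s=sense(); p=s["position"]; R=np.array(s["tool_rot"])
c=cap("wrist"); P=cloud(c); ok=c["depth"]>0
T=(P-p)@R
b=ok&(abs(T[...,0])<.06)&(abs(T[...,1])<.09)
t=T[b&(T[...,2]<.01)&(T[...,2]>-.022)]; print(rect(t))
m=b&(abs(T[...,0]+.0)<.03)&(abs(T[...,1])>.03)&(abs(T[...,1])<.06)&(abs(T[...,2])<.012)
f=T[m]; A=np.c_[f[:,:2],np.ones(len(f))]; print("floor",np.linalg.lstsq(A,f[:,2],rcond=None)[0],f.min(0),f.max(0))
r=P[b&(P[...,2]>.053)&(P[...,2]<.066)]; print("boxrim seen",len(r),rect(r), r[:,0].min(), r[:,0].max())
E
```

```text
(array([-0.6, -0.2]), array([ 86.2, 149.1], dtype=float32), -89.9)
floor [-3.86292298e-03 -1.00813804e-05  4.83780161e-03] [-0.00334927 -0.05999298  0.00248345] [0.02999691 0.05999486 0.00714148]
boxrim seen 1796 (array([458.4, 371. ]), array([ 15.2, 163.1], dtype=float32), 85.7) 0.4450172374213442 0.4718009270392438
```

Emit:
arm_command:
  steps: [0,0,-0.4,0,0,0,0.95,0,0,-0.4,0,0,0,0.95,0,0,-0.2,0,0,0,0.95,0,0,-0.2,0,0,0,0.95,0,0,0,0,0,0,0.95]

```text
clock: 15.25
position: [0.5016, 0.3678, 0.0428]
tool_rot: [[-0.997, 0.075, -0.0], [0.075, 0.997, -0.0], [0.0, -0.0, -1.0]]
force: [0.1, -0.1, -1.2]
opening: 0.0079
finger_force: 35.0
```

Emit:
arm_command:
  steps: [0,0,-0.05,0,0,0,0.95,0,0,-0.05,0,0,0,0.95,0,0,0,0,0,0,0.95,0,0,0,0,0,0,0.4,0,0,0,0,0,0,0.4,0,0,0,0,0,0,0.4,0,0,0,0,0,0,0.4,0,0,0.4,0,0,0,0.4,0,0,0.8,0,0,0,0.4,0,0,0.8,0,0,0,0.4,0,-0.5,0.8,0,0,0,0,0,-0.7,0.7,0,0,0,0]

```text
clock: 16.45
position: [0.5015, 0.3201, 0.1806]
tool_rot: [[-0.997, 0.074, 0.001], [0.074, 0.997, 0.001], [-0.001, 0.001, -1.0]]
force: [-0.1, -0.6, 1.2]
opening: 0.0392
finger_force: 0.0
```

```bash
python3 - <<'E'
from h import *
print(sense()["position"])
c=cap("wrist"); P=cloud(c); ok=c["depth"]>0; save(c,"w5.png")
bc=np.array([.502,.3675]); a=np.radians(-4.3); R=np.array([[np.cos(a),-np.sin(a)],[np.sin(a),np.cos(a)]])
L=P.copy(); L[...,:2]=(P[...,:2]-bc)@R
b=ok&(abs(L[...,0])<.0455)&(abs(L[...,1])<.0765)
f=L[b&(L[...,2]>.026)&(L[...,2]<.038)&(abs(L[...,0])<.034)&(abs(L[...,1])>.01)&(abs(L[...,1])<.065)]; A=np.c_[f[:,:2],np.ones(len(f))]; print("floor",np.linalg.lstsq(A,f[:,2],rcond=None)[0],len(f))
t=L[b&(L[...,2]>.044)&(L[...,2]<.051)]; print("tray rim",rect(t))
E
```

```text
[0.50150584 0.32014522 0.18059624]
floor [-0.00091814  0.00098509  0.03279661] 5206
tray rim (array([1.2, 0.5]), array([ 88.6, 152. ], dtype=float32), 90.0)
```

View pics/w5.png

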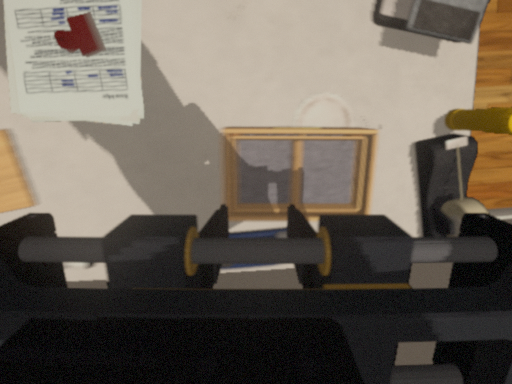

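Tray is seated level (floor at 32.8 mm). Next the USB stick.

Emit:
arm_command:
  steps: [0,-0.9,0.2,0,0,0,-0.2,0,-0.9,0.2,0,0,0,-0.2,0,-0.9,0.2,0,0,0,-0.2,0,-0.9,0,0,0,0,-0.2,0,-0.9,0,0,0,0,-0.2,0,-0.9,0,0,0,0,-0.2,0,-0.9,0,0,0,0,-0.2,0,-0.9,0,0,0,0,-0.2,0,-0.9,0,0,0,0,-0.2,0,-0.9,0,0,0,0,-0.2,0,-0.9,0,0,0,0,-0.2,0,-0.9,0,0,0,0,-0.2]

```text
clock: 17.7
position: [0.5015, -0.1136, 0.2031]
tool_rot: [[-0.997, 0.075, 0.0], [0.075, 0.997, -0.0], [-0.0, 0.0, -1.0]]
force: [0.5, 0.5, 0.2]
opening: 0.057
finger_force: 0.0
```

Emit:
arm_command:
  steps: [0.2,-0.6,0,0,0,0,-0.2,0.2,-0.6,0,0,0,0,-0.2,0,0,0,0,0,0,-0.2,0,0,0,0,0,0,-0.2]

```text
clock: 18.1
position: [0.5173, -0.1601, 0.2027]
tool_rot: [[-0.997, 0.076, -0.001], [0.076, 0.997, 0.0], [0.001, 0.0, -1.0]]
force: [-0.3, -0.4, 0.8]
opening: 0.0569
finger_force: 0.0
```

```bash
python3 - <<'E'
from h import *
print(sense()["position"])
c=cap("wrist"); P=cloud(c); ok=c["depth"]>0; save(c,"w6.png")
m=redmask(c["img"]); k,l,st,ct=cv2.connectedComponentsWithStats(m)
for i in range(1,k):
    if st[i,4]<60: continue
    q=P[(l==i)&ok]; zt=np.percentile(q[:,2],85); print(ct[i].round(),zt.round(4),rect(q[q[:,2]>zt-.004]))
d=np.linalg.norm(P[...,:2]-[.52,-.233],axis=2); t=P[ok&(d<.05)&(P[...,2]>.004)&(P[...,2]<.02)]; print("usb all",rect(t))
t=P[ok&(P[...,2]>.024)&(P[...,2]<.06)&(np.linalg.norm(P[...,:2]-[.486,-.064],axis=2)<.05)];print("bar",rect(t))
t=P[ok&(P[...,2]>.05)&(P[...,2]<.09)&(np.linalg.norm(P[...,:2]-[.426,-.211],axis=2)<.05)];print("bottle",rect(t))
E
```

```text
[ 0.51732585 -0.16007911  0.20274848]
[487.   6.] 0.0218 (array([344.3, 127.6]), array([16.6, 35. ], dtype=float32), -84.7)
[205. 174.] 0.008 (array([ 523. , -232.3]), array([17.6, 38.1], dtype=float32), -4.7)
usb all (array([ 516.5, -232.1]), array([18., 51.], dtype=float32), -5.8)
bar (array([486.3, -65.2]), array([14.7, 68.2], dtype=float32), -83.2)
bottle (array([ 434.2, -205.9]), array([21.9, 22.3], dtype=float32), 67.6)
```

View pics/w6.png

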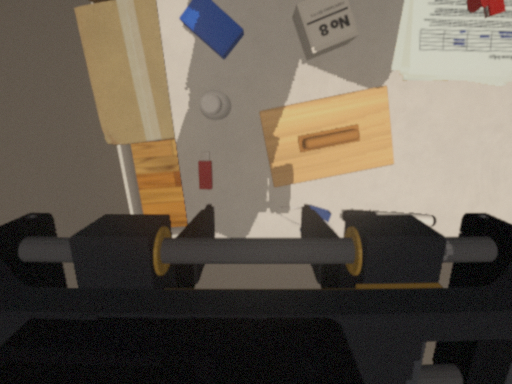

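USB stick at (205,174), bottle at (213,104), lid bar at (331,137).

Emit:
arm_command:
  steps: [0.026,-0.451,-0.85,0,0,-0.02,-0.1,0.026,-0.451,-0.85,0,0,-0.02,-0.1,0.026,-0.451,-0.85,0,0,-0.02,-0.1,0.026,-0.451,-0.85,0,0,-0.02,-0.1,0,0,0,0,0,0,-0.1,0,0,0,0,0,0,-0.1]

```text
clock: 18.75
position: [0.5216, -0.2313, 0.0673]
tool_rot: [[-0.996, 0.087, -0.001], [0.087, 0.996, 0.001], [0.001, 0.001, -1.0]]
force: [0.4, 0.0, 0.5]
opening: 0.0524
finger_force: 0.0
```

Emit:
arm_command:
  steps: [0,-0.02,-0.8,0,0,0,-0.1,0,0,-0.6,0,0,0,-0.1,0,0,-0.23,0,0,0,-0.1,0,0,0,0,0,0,0.9,0,0,0,0,0,0,0.9,0,0,0,0,0,0,0.9,0,0,0,0,0,0,0.9,0,0,0,0,0,0,0.9,0,0,0,0,0,0,0.9,0,0,0,0,0,0,0.9,0,0,0.6,0,0,0,0.9,0,0,0.8,0,0,0,0.9]
  squeeze: 10

```text
clock: 19.95
position: [0.521, -0.2327, 0.0574]
tool_rot: [[-0.996, 0.087, -0.003], [0.087, 0.996, 0.002], [0.003, 0.001, -1.0]]
force: [-0.2, -0.1, 0.2]
opening: 0.0179
finger_force: 10.0
```

Emit:
arm_command:
  steps: [0,0,0.75,0,0,0,0.9,0,0,0.75,0,0,0,0.9,0,0.3,0.75,0,0,0,0.9,-0.03,0.9,0,0,0,0,0.9,-0.03,0.9,0,0,0,0,0.9,-0.03,0.9,0,0,0,0,0.9,-0.03,0.9,0,0,0,0,0.9,-0.03,0.9,0,0,0,0,0.9,-0.03,0.9,0,0,0,0,0.9,-0.03,0.9,0,0,0,0,0.9,-0.03,0.9,0,0,0,0,0.9,-0.03,0.9,0,0,0,0,0.9]

```text
clock: 21.15
position: [0.5107, 0.1043, 0.148]
tool_rot: [[-0.996, 0.087, 0.0], [0.087, 0.996, 0.0], [-0.0, 0.0, -1.0]]
force: [0.3, -0.1, 0.5]
opening: 0.018
finger_force: 10.0
```

Emit:
arm_command:
  steps: [-0.03,0.9,0,0,0,0,0.9,-0.03,0.9,0,0,0,0,0.9,-0.03,0.9,0,0,0,0.03,0.9,-0.03,0.9,0,0,0,0.03,0.9,-0.03,0.9,0,0,0,0.03,0.9,0,0,0,0,0,0,0.9,0,0,0,0,0,0,0.9]

```text
clock: 21.85
position: [0.5046, 0.2833, 0.1477]
tool_rot: [[-0.997, 0.072, -0.0], [0.072, 0.997, -0.0], [0.0, -0.0, -1.0]]
force: [-0.3, -0.8, -0.3]
opening: 0.0178
finger_force: 10.0
```

Emit:
arm_command:
  steps: [-0.01,0.6,0,0,0,0,0.9,-0.01,0.6,-0.3,0,0,0,0.9,0,0,-0.7,0,0,0,0.9,0,0,-0.8,0,0,0,0.9,0,0,-0.6,0,0,0,0.9,0,0,-0.3,0,0,0,0.9,0,0,-0.08,0,0,0,0.9,0,0,0,0,0,0,0.9,0,0,0,0,0,0,0.4,0,0,0,0,0,0,0.4,0,0,0,0,0,0,0.4]

```text
clock: 22.95
position: [0.5045, 0.3311, 0.0375]
tool_rot: [[-0.997, 0.074, 0.001], [0.074, 0.997, 0.001], [-0.001, 0.001, -1.0]]
force: [-0.0, 0.3, -0.2]
opening: 0.0283
finger_force: 0.0
```

Emit:
arm_command:
  steps: [0,0,0,0,0,0,0.4,0,0,0.4,0,0,0,0.4,0,0,0.8,0,0,0,0.4,0,0,0.8,0,0,0,0.4,0,-0.4,0.8,0,0,0,0.2,0,-0.7,0.7,0,0,0,0,0,-0.3,0,0,0,0,0]

```text
clock: 23.65
position: [0.5053, 0.2741, 0.1803]
tool_rot: [[-0.997, 0.074, 0.005], [0.074, 0.997, 0.002], [-0.005, 0.002, -1.0]]
force: [0.5, 1.0, 0.2]
opening: 0.0456
finger_force: 0.0
```

```bash
python3 - <<'E'
from h import *
s=sense(); print(s["position"],s["tool_rot"],s["clock"])
c=cap("wrist"); P=cloud(c); ok=c["depth"]>0; save(c,"w7.png")
bc=np.array([.502,.3675]); a=np.radians(-4.3); R=np.array([[np.cos(a),-np.sin(a)],[np.sin(a),np.cos(a)]])
L=P.copy(); L[...,:2]=(P[...,:2]-bc)@R
m=redmask(c["img"]); k,l,st,ct=cv2.connectedComponentsWithStats(m)
for i in range(1,k):
    if st[i,4]<60: continue
    q=L[(l==i)&ok]; zt=np.percentile(q[:,2],85); print(ct[i].round(),zt.round(4),q[:,2].std().round(4),rect(q[q[:,2]>zt-.004]))
b=ok&(abs(L[...,0])<.0455)&(abs(L[...,1])<.0765)
t=L[b&(L[...,2]>.044)&(L[...,2]<.051)]; print("tray rim",rect(t))
f=L[b&(L[...,2]>.026)&(L[...,2]<.038)&(abs(L[...,0])<.034)&(abs(L[...,1])>.01)&(abs(L[...,1])<.065)]; A=np.c_[f[:,:2],np.ones(len(f))]; print("floor",np.linalg.lstsq(A,f[:,2],rcond=None)[0])
t=P[ok&(P[...,2]>.053)&(P[...,2]<.07)&(np.linalg.norm(P[...,:2]-bc,axis=2)<.11)]; print("box",rect(t))
E
```

```text
[0.50525056 0.2741062  0.18031951] [[-0.99724965  0.0739193   0.00539211]
 [ 0.07393106  0.99726132  0.0020146 ]
 [-0.00522843  0.0024077  -0.99998343]] 23.65
[118.  27.] 0.0238 0.0044 (array([-149.6, -256.2]), array([25.2, 39.9], dtype=float32), 21.0)
[304. 171.] 0.041 0.0021 (array([  6.5, -37.4]), array([16.2, 38.1], dtype=float32), 0.1)
tray rim (array([1.4, 0.4]), array([ 88.3, 152.3], dtype=float32), 89.9)
floor [-0.00361065  0.0005346   0.03290312]
box (array([502.3, 368. ]), array([102. , 164.7], dtype=float32), 85.5)
```

View pics/w7.png

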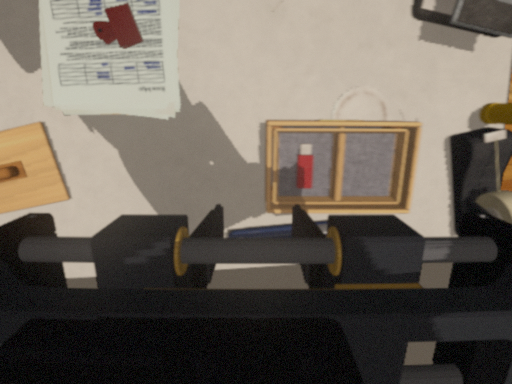

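USB lies flat in the tray (304,171). Now the lid.

Emit:
arm_command:
  steps: [-0.048,-0.8,0,0,0,-0.93,-0.05,-0.048,-0.8,0,0,0,-0.93,-0.05,-0.048,-0.8,0,0,0,-0.93,-0.05,-0.048,-0.8,0,0,0,-0.93,-0.05,-0.048,-0.8,0,0,0,-0.93,-0.05,-0.048,-0.8,0,0,0,-0.93,-0.05,-0.048,-0.8,0,0,0,-0.93,-0.05,-0.048,-0.8,0,0,0,-0.93,-0.05,-0.048,-0.8,0,0,0,-0.93,-0.05,-0.048,-0.8,0,0,0,-0.89,-0.05,0,0,0,0,0,0,-0.05,0,0,0,0,0,0,-0.05]

```text
clock: 24.9
position: [0.4848, -0.0451, 0.1758]
tool_rot: [[-0.108, 0.994, -0.001], [0.994, 0.108, 0.001], [0.001, -0.001, -1.0]]
force: [-0.2, -0.3, -0.3]
opening: 0.05
finger_force: 0.0
```

```bash
python3 - <<'E'
from h import *
c=cap("wrist"); P=cloud(c); ok=c["depth"]>0; save(c,"w8.png")
d=np.linalg.norm(P[...,:2]-[.486,-.064],axis=2)
t=P[ok&(P[...,2]>.024)&(P[...,2]<.06)&(d<.05)]; print("bar",len(t),rect(t),np.percentile(t[:,2],90))
hsv=cv2.cvtColor(c["img"],cv2.COLOR_RGB2HSV)
t=P[ok&(P[...,2]>.0075)&(P[...,2]<.015)&(d<.105)&(hsv[...,1]>70)]; print("board",len(t),rect(t))
E
```

```text
bar 623 (array([485.9, -63.4]), array([13.8, 68.1], dtype=float32), -82.6) 0.03083495686726191
board 8922 (array([509.6, -55.4]), array([152.7, 153.2], dtype=float32), 7.0)
```

View pics/w8.png

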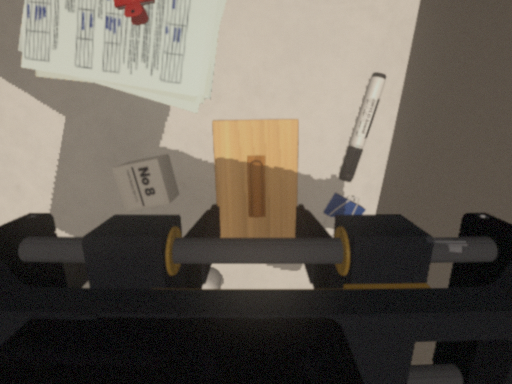

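Emit:
arm_command:
  steps: [0.03,-0.24,-0.8,0,0,0.08,-0.05,0,-0.23,-0.8,0,0,0,-0.05,0,0,-0.8,0,0,0,-0.05,0,0,-0.8,0,0,0,-0.05,0,0,-0.5,0,0,0,-0.05,0,0,-0.2,0,0,0,-0.05,0,0,0,0,0,0,-0.05,0,0,0,0,0,0,-0.05]

```text
clock: 25.75
position: [0.4866, -0.0634, 0.0213]
tool_rot: [[-0.121, 0.993, 0.001], [0.993, 0.121, -0.0], [-0.0, 0.001, -1.0]]
force: [0.0, 0.5, 0.3]
opening: 0.0499
finger_force: 0.0
```

Emit:
arm_command:
  steps: [0,0,-0.17,0,0,0,-0.05,0,0,0,0,0,0,0.9,0,0,0,0,0,0,0.9,0,0,0,0,0,0,0.9,0,0,0,0,0,0,0.9,0,0,0,0,0,0,0.9,0,0,0,0,0,0,0.9,0,0,0,0,0,0,0.9,0,0,0,0,0,0,0.9,0,0,0.4,0,0,0,0.9,0,0,0.7,0,0,0,0.9,0,0,0.7,0,0,0,0.9,0,0,0.7,0,0,0,0.9]
  squeeze: 40

```text
schema error: expected 1 to 12 rows
```

Emit:
arm_command:
  steps: [0,0,-0.17,0,0,0,-0.05,0,0,0,0,0,0,0.9,0,0,0,0,0,0,0.9,0,0,0,0,0,0,0.9,0,0,0,0,0,0,0.9,0,0,0,0,0,0,0.9,0,0,0,0,0,0,0.9,0,0,0,0,0,0,0.9,0,0,0,0,0,0,0.9,0,0,0.4,0,0,0,0.9,0,0,0.7,0,0,0,0.9,0,0,0.7,0,0,0,0.9]
  squeeze: 40

```text
clock: 26.95
position: [0.4858, -0.0637, 0.0862]
tool_rot: [[-0.12, 0.993, -0.001], [0.993, 0.12, 0.0], [0.001, -0.001, -1.0]]
force: [-0.6, -0.6, -1.1]
opening: 0.0139
finger_force: 40.0
```

Emit:
arm_command:
  steps: [0,0,0.7,0,0,0,0.9,0,0,0.7,0,0,0,0.9,0,0,0.6,0,0,0,0.9,0,0,0,0,0,0,0.9,0,0,0,0,0,0,0.9]

```text
clock: 27.45
position: [0.486, -0.0638, 0.1655]
tool_rot: [[-0.12, 0.993, 0.0], [0.993, 0.12, -0.0], [-0.0, 0.0, -1.0]]
force: [-0.1, 0.5, -2.5]
opening: 0.0138
finger_force: 40.0
```

```bash
cat > lid.py <<'E'
from h import *
s=sense(); p=s["position"]; R=np.array(s["tool_rot"]); print(p,s["opening"])
for nm in ("wrist","scene","side"):
    c=cap(nm); P=cloud(c); ok=c["depth"]>0; T=(P-p)@R
    b=ok&(abs(T[...,0])<.11)&(abs(T[...,1])<.075)&(T[...,2]>-.004)&(T[...,2]<.014)
    m=b.astype(np.uint8); k,l,st,_=cv2.connectedComponentsWithStats(m); i=1+st[1:,4].argmax()
    t=T[l==i]; A=np.c_[t[:,:2],np.ones(len(t))]; q=t[abs(t[:,2]-np.median(t[:,2]))<.003]
    A=np.c_[q[:,:2],np.ones(len(q))]
    print(nm,len(t),rect(t),"range",(t[:,:2].min(0)*1000).round(1),(t[:,:2].max(0)*1000).round(1),"plane",np.linalg.lstsq(A,q[:,2],rcond=None)[0].round(4))
    if nm=="wrist":
        e=q[(q[:,0]>.03)]
        for x0 in np.arange(-.08,.09,.02):
            z=q[abs(q[:,0]-x0)<.01]
            if len(z)>50: print(x0.round(2),(np.percentile(z[:,1],[0.5,99.5])*1000).round(1))
E
python3 lid.py
```

```text
[ 0.48598329 -0.06379343  0.16547691] 0.013806368770391857
wrist 18792 (array([42.6,  1. ]), array([ 78.5, 105. ], dtype=float32), -90.0) range [  3.3 -51.4] [81.8 53.5] plane [0.0002 0.0001 0.0035]
0.0 [-50.4  52.3]
0.02 [-50.2  52.2]
0.04 [-50.3  52.1]
0.06 [-50.3  51.6]
0.08 [-50.2  51.7]
scene 2190 (array([-1.1, -0.4]), array([105.8, 168. ], dtype=float32), -0.0) range [-85.1 -53.3] [82.9 52.5] plane [-0.003  -0.0008  0.0035]
side 1064 (array([ 1.8, -0.2]), array([104.7, 170.8], dtype=float32), -0.1) range [-83.7 -52.7] [87.2 52. ] plane [ 0.0006 -0.0006  0.0066]
```

Emit:
arm_command:
  steps: [0.033,0.85,0,0,0,-0.11,0.9,0.033,0.85,0,0,0,-0.11,0.9,0.033,0.85,0,0,0,-0.11,0.9,0.033,0.85,0,0,0,-0.11,0.9,0.033,0.85,0,0,0,-0.11,0.9,0.033,0.85,0,0,0,-0.11,0.9,0.033,0.85,0,0,0,-0.11,0.9,0.033,0.85,0,0,0,-0.11,0.9,0.033,0.85,0,0,0,-0.11,0.9,0.033,0.85,0,0,0,-0.11,0.9,0.033,0.85,0,0,0,-0.11,0.9,0.033,0.85,0,0,0,-0.11,0.9]

```text
clock: 28.8
position: [0.5016, 0.3454, 0.1643]
tool_rot: [[0.079, 0.997, -0.002], [0.997, -0.079, -0.001], [-0.001, -0.002, -1.0]]
force: [1.2, 0.5, -1.3]
opening: 0.0138
finger_force: 40.0
```

Emit:
arm_command:
  steps: [0,0.3,-0.5,0,0,0,0.9,0,0.31,-0.5,0,0,0,0.9,0,0,0,0,0,0,0.9,0,0,0,0,0,0,0.9]

```text
clock: 29.2
position: [0.5017, 0.3682, 0.125]
tool_rot: [[0.078, 0.997, -0.002], [0.997, -0.078, -0.001], [-0.001, -0.002, -1.0]]
force: [0.4, 0.9, -1.5]
opening: 0.0136
finger_force: 40.0
```

```bash
python3 lid.py
```

```text
[0.5017166  0.36815301 0.12504358] 0.013563418167557828
wrist 18778 (array([42.8,  0.9]), array([ 78.8, 104.8], dtype=float32), 89.9) range [  3.3 -51.5] [82.1 53.4] plane [0.0002 0.     0.0035]
0.0 [-50.2  52.2]
0.02 [-50.2  52.4]
0.04 [-50.1  52.3]
0.06 [-50.2  51.7]
0.08 [-50.3  51.7]
scene 1123 (array([-0.6,  0.4]), array([105.3, 170.3], dtype=float32), -0.3) range [-85.9 -52.2] [84.4 53.2] plane [ 0.0004 -0.0017  0.0013]
side 2459 (array([19.1,  0.3]), array([104.4, 131.7], dtype=float32), 0.1) range [-46.7 -52. ] [84.9 52.6] plane [ 0.0072 -0.0002  0.0028]
```

Emit:
arm_command:
  steps: [0,0,-0.5,0,0,0,0.9,0,0,-0.4,0,0,0,0.9,0,0,-0.25,0,0,0,0.9,0,0,-0.1,0,0,0,0.9,0,0,0,0,0,0,0.9]

```text
clock: 29.85
position: [0.5022, 0.3684, 0.076]
tool_rot: [[0.078, 0.997, 0.0], [0.997, -0.078, 0.0], [0.0, 0.0, -1.0]]
force: [-0.2, 0.8, -1.2]
opening: 0.0139
finger_force: 40.0
```

Emit:
arm_command:
  steps: [0,0,-0.025,0,0,0,0.9,0,0,-0.025,0,0,0,0.9,0,0,0,0,0,0,0.9]

```text
clock: 30.15
position: [0.5021, 0.3686, 0.0742]
tool_rot: [[0.078, 0.997, 0.001], [0.997, -0.078, 0.0], [0.0, 0.001, -1.0]]
force: [0.9, -0.1, -2.1]
opening: 0.014
finger_force: 40.0
```

Nudge back slightly in x and lower.

Emit:
arm_command:
  steps: [-0.01,0,-0.04,0,0,0,0.9,0,0,-0.04,0,0,0,0.9,0,0,0,0,0,0,0.9,0,0,0,0,0,0,0.9]

```text
clock: 30.55
position: [0.5016, 0.3686, 0.0706]
tool_rot: [[0.078, 0.997, -0.0], [0.997, -0.078, -0.0], [-0.0, -0.0, -1.0]]
force: [-0.1, -0.7, -1.3]
opening: 0.0136
finger_force: 40.0
```

Emit:
arm_command:
  steps: [0,0,-0.02,0,0,0,0.9,0,0,0,0,0,0,0.9,0,0,0,0,0,0,0.3,0,0,0,0,0,0,0.3,0,0,0,0,0,0,0.3,0,0,0,0,0,0,0.3,0,0,0.4,0,0,0,0.3,0,0,0.8,0,0,0,0.3,0,0,0.8,0,0,0,0.3,0,0,0.8,0,0,0,0.3,0,0,0,0,0,0,0.3,0,0,0,0,0,0,0.3]

```text
clock: 31.75
position: [0.5016, 0.3685, 0.1822]
tool_rot: [[0.078, 0.997, 0.001], [0.997, -0.078, 0.001], [0.001, 0.001, -1.0]]
force: [-0.5, 0.2, -0.4]
opening: 0.0333
finger_force: 0.0
```

```bash
python3 - <<'E'
from h import *
print(sense()["position"],sense()["clock"])
bc=np.array([.502,.3677]); a=np.radians(-4.4); R=np.array([[np.cos(a),-np.sin(a)],[np.sin(a),np.cos(a)]])
g=[]
for nm in("wrist","scene","side"):
    c=cap(nm); P=cloud(c); ok=c["depth"]>0; L=P.copy(); L[...,:2]=(P[...,:2]-bc)@R
    t=L[ok&(abs(L[...,0])<.07)&(abs(L[...,1])<.1)&(L[...,2]>.06)&(L[...,2]<.071)]
    q=t[(abs(t[:,0])<.045)&(abs(t[:,1])<.075)&((abs(t[:,0])>.015)|(abs(t[:,1])>.045))]; A=np.c_[q[:,:2],np.ones(len(q))]
    print(nm,len(t),rect(t),np.linalg.lstsq(A,q[:,2],rcond=None)[0].round(4))
    if nm=="scene": g.append(cv2.resize(c["img"][60:160,190:310],(480,400)))
    if nm=="side": g.append(cv2.resize(c["img"][230:330,120:240],(480,400)))
save(dict(img=cv2.resize(np.hstack(g),(800,333))),"fin.png")
E
```

```text
[0.5016129  0.36853063 0.18220903] 31.75
wrist 11211 (array([0.8, 8.7]), array([104.8, 148.3], dtype=float32), -90.0) [-0.0005  0.0017  0.0654]
scene 1280 (array([-1. ,  0.5]), array([105.4, 172. ], dtype=float32), -89.7) [0.0046 0.0053 0.067 ]
side 3157 (array([-0.8,  1.5]), array([105.4, 167.7], dtype=float32), -89.8) [-0.0008 -0.0046  0.0646]
```

View pics/fin.png

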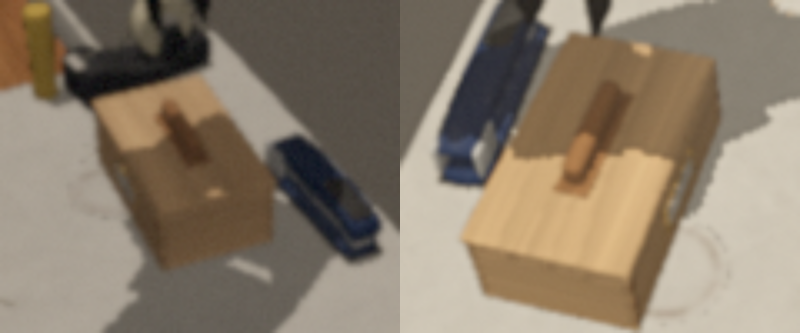

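The lid closes the box level: its top is at about 66 mm, with no gap in either view.

```bash
python3 -c "
from station import job
print(job.sign_off())"
```

```text
the job is handed in; nothing more can be done
None
```

The box is packed and handed in at about 32 s of robot time: staples and eraser flat in their bays, tray seated level, USB stick flat in it and lid closed level. The correction-fluid bottle was never touched; the hand-in returned no verdict.

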